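# Tare the stall's dial scale and hold the parts tray up for filling

### The arm

A 7-joint arm with a two-finger parallel gripper is mounted at the origin on the work surface. World frame = base frame: x ahead of the robot, y to its left, z up, the work surface at z = 0. Lengths are in m, angles in rad, forces in N, time in s.
With the tool pointing down it reaches from about 0.35 to 0.9 m from the base axis. Payload 8.1 kg.
Tool frame: the origin (TCP) lies between the finger pads; the fingertips stand 14 mm ahead of it and the grasp point (between the pads) lies 5 mm behind it (tips_ahead is the distance from the TCP to the fingertips, in m); z points along the fingers, y is the line along which they close (so a half turn about z gives the same grasp; the last joint's range is limited). The gripper opens to 92 mm and grips with 3 to 60 N. Pads are 19 mm wide; open, the fingers measure 130 mm over their backs; the gripper's body (75 mm by 190 mm) begins 47 mm behind the grasp point.
Start: joints at [-1.249, 0.434, 0.025, 1.573, -0.012, 1.134, -0.075], TCP at [0.258, 0.569, 0.241] pointing down, gripper open.
Joint ranges: [-2.62, 2.62], [-0.44, 2.09], [-1.27, 1.32], [0.08, 2.57], [-1.32, 4.46], [0.12, 2], [-2.74, 2.74]. Speed limits (rad/s): [2.22, 2.22, 3.01, 3.01, 3.14, 3.14, 3.14].

### API

Orientations are given as [roll, pitch, yaw] about the fixed x, y, z axes, in that order (R = Rz(yaw) Ry(pitch) Rx(roll)).
In Python, from station import * gives the robot as it stands.
- The arm moves only by the tool send_rows, never from a script. Its argument "steps" is a list of rows, each an object of numbers: "ax", "ay", "az": the turn, a rotation vector about the world's x, y, z in units of 5 degrees (1.0 is 5 degrees); "dx", "dy", "dz": the shift along the world's x, y, z in units of 30 mm (1.0 is 30 mm); "fingers": the opening, from 0 (shut) to 1 (fully open). A call has 1 to 20 rows; each row shifts and turns the commanded pose from where the row before left it; what a row does not reach is not made up. A row lasts 1/8 s, in which the tool goes at most 62.5 mm and 10.7 degrees, less where a joint would pass 70% of its speed; a pose out of reach is approached as far as the arm can. A call with a number of a shift or a turn outside -1 to 1 is refused whole. A call with a gripper value outside its range is refused whole. The fingers move at their own pace and stop on an object; the grip force is fixed at half the most. Time passes only in rows, so rows that do not move let the fingers close. It gives the time, the measured TCP pose, the force, the opening and the grip force at its end, in the units of the state.
- read_state(): the state, without advancing time (a new reading comes with each control period).
- camera(name): name is "scene" or "top" or "wrist"; returns a dict with "color" (420x560x3 uint8, red, green, blue), "depth" (420x560 float32, m along the optical axis (not along the pixel's ray), 0 where there is no reading), "fx", "fy", "cx", "cy" (pixels), "world_from_camera" (4x4, takes a point from camera to world coordinates); the wrist camera has in their place "T_tool_cam" (4x4, takes a point from camera to tool coordinates, whose origin is the TCP and whose axes are the flange's). Camera axes: x right, y down, z forward; pixel columns grow to the right and rows downward; lengths in m; the calibration is good to about 2 mm. The wrist camera is an equidistant fisheye: a pixel r from the principal point sees the ray r / f radians off the axis. A picture is of the moment at which its call begins: read the wrist's pose just before it.
- close_job(): hands the job in; it is judged then, once.
The state is a dict: "time_s": time; "joint_pos": joint angles; "qvel": joint speeds; "joint_torque": joint torques, N m; "tcp_pos": TCP position; "orientation": TCP orientation; "wrist_force": force on the tool from outside, world axes, zero at the start; "torque": the same for the moment, N m; "grip_width": finger opening in m; "gripper_force": force on a finger pad.
Only numpy, scipy, OpenCV 4.12 (cv2) and the standard library are available. Lean on these libraries where they do the work, as an engineer would, in place of code of your own. Each camera call takes 0.05 s, during which the arm holds its last target. There are 200 camera calls.

### The job

The empty parts tray is standing on the counter scale: turn the knob in the middle of the dial until the broad zero mark stands at the tip of the pointer, so that the scale reads zero with the tray on it. Then take the tray by its wooden handle and, without turning the dial any more, lift it about 10 cm clear of the weighing plate and hold it there, level and still above the plate, for the customer to fill; finish while holding it. Leave the spares lying round the scale where they are.

Things in the scene. Friction and masses are not known exactly. Their poses are not given: they have to be found in the camera images.
- scale: Mechanical counter scale, grey housing 230 mm (x) x 400 mm (y) x 66 mm high, standing on the table, too heavy to shift. Origin at the centre of its underside; its front (-x) side faces the robot. The dial, facing up, has its centre 105 mm to the -y side of the origin, the weighing plate 105 mm to the +y side.
- knob_center (a point): Black round knurled knob (40 mm diameter, 33 mm high, upright axis) in the middle of the dial. The point is on its axis, 24 mm above the dial's flat clear lens, 9 mm below the knob's top, about 105 mm above the table. Knob, lens, 176 mm aluminium bezel and white card with the graduations turn as one piece; it takes about 0.04 N m and stays where it is left.
- dial (a joint): Angle of the dial, rad; grows anticlockwise seen from above. At 0 the zero mark points to the scale's front (the side facing the robot); with the tray on, the pointer stands within 0.1 rad of there. The dial starts 0.4 to 2.0 rad anticlockwise of the pointer, so it is to be turned clockwise. End stops at -0.7 and 2.6.
- zero_mark (a point): Inner end of the zero mark on the dial's card: the one broad black bar (7 mm wide, 13 mm long) among 50 thin graduations 0.126 rad apart. 66 mm from the knob's axis; turns with the knob.
- pointer_tip (a point): Tip of the dark thin pointer under the lens, 66 mm from the knob's axis. The weight on the plate moves it (more load: clockwise); it does not turn with the knob. When the tray is off the plate it swings 0.48 to 0.64 rad anticlockwise.
- platform_top (a point): Centre of the upper face of the weighing plate, a square steel plate of 200 mm, 88 mm above the table with the tray on it; it is sprung and rises about 3 mm when unloaded. Its x and y axes are along its sides; the dial lies to its -y side, its -x side faces the robot.
- platform: The weighing plate (see platform_top); origin at the centre of its upper face.
- tray_handle (a point): Middle of the tray's handle: a round wooden bar of 22 mm diameter and 184 mm length along the tray's x axis, 115 mm above the tray's underside (about 203 mm above the table), held at its ends by the tray's end plates. The hand may take it from above anywhere near its middle, closing along the tray's y axis; the centre of mass is straight below the middle.
- tray: Parts tray of plain sheet metal, empty: 190 mm (x) x 120 mm (y), walls 45 mm high, with end plates rising to 128 mm that carry the handle; 0.38 to 0.52 kg. Origin at the centre of its underside, z up. Starts on the weighing plate.
- piston: Bystander: aluminium piston, 72 mm diameter, 70 mm high; origin at the centre of its underside.
- filter: Bystander: white oil filter, 76 mm diameter, 88 mm high; origin at the centre of its underside.
- conrod: Bystander: dark steel connecting rod lying flat, about 180 mm long, 90 mm wide, 22 mm high.
- spanner: Bystander: spanner lying flat.
- carton: Bystander: cardboard carton, 115 x 65 x 55 mm.
- hubcap: Bystander: steel hub cap lying flat, 196 mm diameter, 34 mm high.
- carburettor: Bystander: aluminium carburettor, about 100 x 80 mm, 80 mm high.
Things that resemble listed ones, but are neither listed nor needed, are in the scene too. What is shaped like the tray but green or purple is not meant.

How it is judged:
By the outcome, as a careful person would: the job done as asked, in the order asked, and still so for the second after the job is handed in, while the arm keeps its last pose, push and grip.
It also fails if it takes over 59 s, if anything falls off the work surface, if the arm or the gripper's body presses on something with over 40 N, if the wrist force passes 120 N, or if a joint passes its speed limit or range.

## Working session

There is one attempt and no reset: what is moved stays moved. The work goes in short steps, Python scripts to look and compute and a tool call to move; the robot and the scene stay as the last step left them, time stands still between calls to the robot, and variables do not carry over. Pictures are saved under pics/ and viewed, at most 10 in all, crops included, and the job is handed in when it is done.

Besides the shell and the picture viewer there is one more tool, called after "Request:" as name(argument=value, ...), one argument or row to a line, values as JSON. send_rows: Moves the arm, as the interface text tells. Shifts and turns lie within -1 to 1; 1 stands for 30 mm of shift or 5 degrees of turn. Its arguments: {"type":"object","properties":{"steps":{"type":"array"}},"required":["steps"]}

```bash
mkdir -p pics
python3 - <<'E'
from station import *
import cv2,numpy as np,pickle
for n in ["top","scene"]:
    c=camera(n); pickle.dump(c,open(f"pics/{n}0.pkl","wb")); cv2.imwrite(f"pics/{n}0.png",c["color"][:,:,::-1])
    print(n,c["fx"],c["cx"],c["cy"],np.round(c["world_from_camera"],3).tolist())
s=read_state();print(s)
E
```

```text
top 538.991109117475 275.79656058904493 215.43990909800291 [[-0.006, -0.982, 0.186, 0.203], [-1.0, 0.004, -0.01, 0.004], [0.009, -0.186, -0.982, 1.643], [0.0, 0.0, 0.0, 1.0]]
scene 503.3889358018871 276.1677504941561 218.152905948195 [[0.514, 0.695, -0.503, 1.193], [0.858, -0.41, 0.31, -0.432], [0.009, -0.59, -0.807, 1.258], [0.0, 0.0, 0.0, 1.0]]
{'time_s': 0.1, 'joint_pos': array([-1.24859028,  0.4351672 ,  0.02496307,  1.57401428, -0.01160862,
        1.13397275, -0.07509328]), 'qvel': array([ 1.97068391e-05,  1.36296505e-04,  6.97476378e-05, -1.70547974e-03,
        1.16872080e-03, -1.06829877e-03,  2.16658652e-04]), 'joint_torque': array([ 4.48856808e-03, -6.69120598e+01,  9.88918506e-01, -3.15152586e+01,
       -6.04969449e-02,  3.73922533e-02,  2.45034649e-06]), 'tcp_pos': array([0.25744877, 0.5690343 , 0.2400115 ]), 'orientation': array([-3.14018094e+00,  1.17259459e-04,  2.71672981e+00]), 'wrist_force': array([ 0.83487514, -0.01743892, -0.67337847]), 'torque': array([-0.03283636,  0.05162038, -0.01074106]), 'gripper_force': 0.0, 'grip_width': 0.09169136522909041}
```

View pics/top0.png

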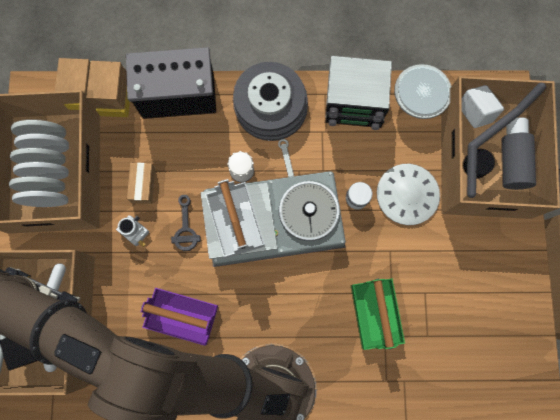

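View pics/scene0.png

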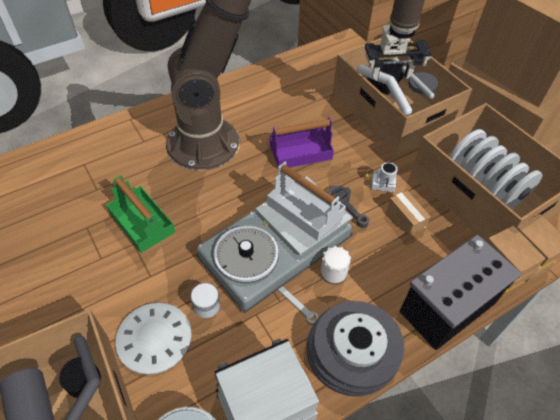

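The grey tray on the scale plate is at top (238,215), with its handle running (222,182)–(240,245). The dial is at (309,210). The green (378,312) and purple (180,315) trays are look-alikes. The grey one fits, because it is plain metal and stands on the plate. Next I'll enlarge it to confirm.

```bash
cat > h.py <<'E'
import cv2,numpy as np,pickle
def ray(c,u,v,z):
    M=c["world_from_camera"];d=M[:3,:3]@np.array([(u-c["cx"])/c["fx"],(v-c["cy"])/c["fy"],1]);o=M[:3,3]
    return o+d*(z-o[2])/d[2]
def proj(c,p):
    M=np.linalg.inv(c["world_from_camera"]);q=M[:3,:3]@p+M[:3,3]
    return np.array([c["fx"]*q[0]/q[2]+c["cx"],c["fy"]*q[1]/q[2]+c["cy"]])
def pts(c):
    d=c["depth"];v,u=np.mgrid[:d.shape[0],:d.shape[1]]
    q=np.stack([(u-c["cx"])/c["fx"]*d,(v-c["cy"])/c["fy"]*d,d],-1);M=c["world_from_camera"]
    return q@M[:3,:3].T+M[:3,3]
E
python3 - <<'E'
from h import *
a=pickle.load(open("pics/top0.pkl","rb"));b=pickle.load(open("pics/scene0.pkl","rb"))
A=cv2.resize(a["color"][165:270,195:350],None,fx=5,fy=5,interpolation=2)
cv2.imwrite("pics/ctop.png",A[:,:,::-1])
B=cv2.resize(b["color"][155:310,190:360],None,fx=3.8,fy=3.8,interpolation=2)
cv2.imwrite("pics/cscene.png",B[:,:,::-1])
for n,c in(("top",a),("scene",b)):
    P=pts(c);h=cv2.cvtColor(c["color"],cv2.COLOR_RGB2HSV)
    x,y,z=P[...,0],P[...,1],P[...,2]
    m=(h[...,1]>90)&(abs(h[...,0].astype(int)-10)<12)&(z>.18)&(z<.24)&(x>.35)&(x<.7)&(abs(y)<.3)
    q=P[m];print(n,m.sum(),q.mean(0),q.min(0),q.max(0))
    e=np.linalg.eigh(np.cov(q[:,:2].T))[1][:,1];print("axis",np.degrees(np.arctan2(e[1],e[0])))
    k=(z>.1)&(z<.125)&(x>.4)&(x<.65)&(y>-.2)&(y<.0);
    print("knob",k.sum(),P[k].mean(0) if k.any() else 0)
E
```

```text
top 462 [0.4829829  0.10820082 0.21158758] [0.39448116 0.07550075 0.2000209 ] [0.56968653 0.14197604 0.2219538 ]
axis -163.07253551735042
knob 161 [ 0.51401266 -0.10753966  0.11299996]
scene 432 [0.48445222 0.10221781 0.20942498] [0.39633614 0.07009025 0.19792721] [0.5673482  0.13671218 0.21911272]
axis -162.9986191187545
knob 178 [ 0.52063384 -0.11228453  0.11197915]
```

View pics/ctop.png

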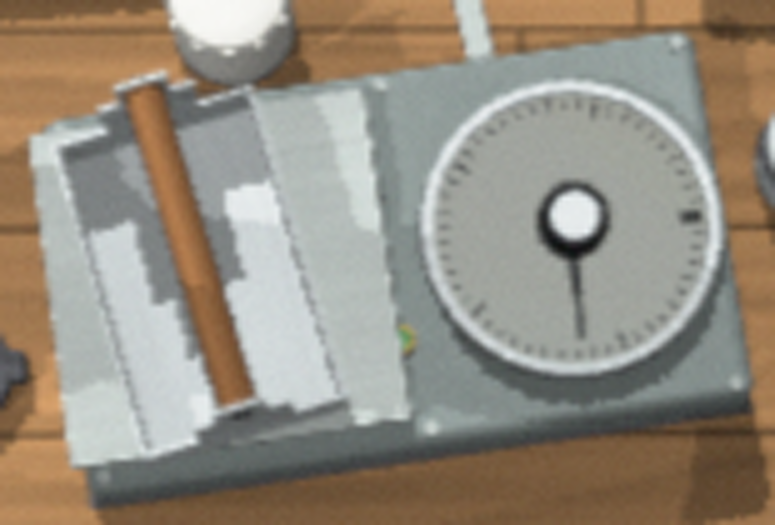

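View pics/cscene.png

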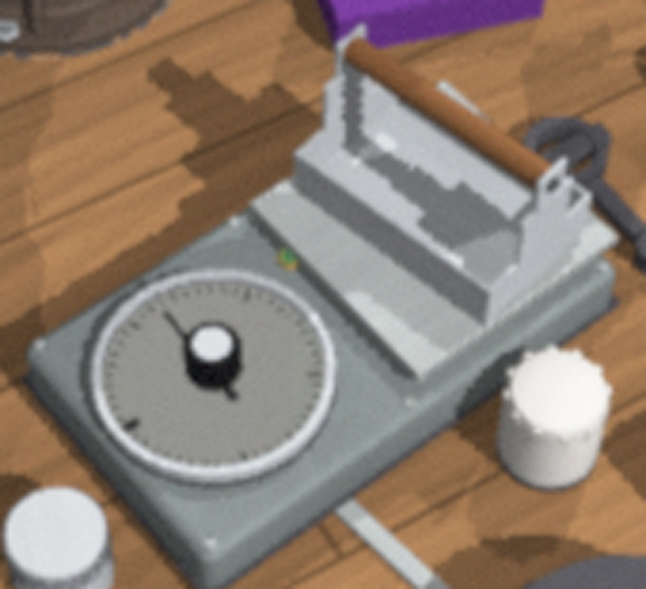

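The crop confirms it: a plain grey tray with a wooden handle stands on the steel plate. In crop pixels the pointer tip is at (581,335), the zero mark at (691,216) and the knob cap at (575,215). Now I'll measure in both views.

```bash
cat >> h.py <<'E'
def dial(c,K,zc=.079):
    "darkest card pixels by angle about knob axis K"
    h,w=c["color"].shape[:2];g=cv2.cvtColor(c["color"],cv2.COLOR_RGB2GRAY).astype(np.float32)
    t=np.radians(np.arange(0,360,.5))
    def prof(r):
        out=[]
        for a in t:
            u,v=proj(c,np.array([K[0]+r*np.cos(a),K[1]+r*np.sin(a),zc])); out.append(cv2.getRectSubPix(g,(1,1),(float(u),float(v)))[0,0])
        return np.array(out)
    res={}
    for nm,rs in(("ptr",(.042,.047,.052,.057)),("mark",(.069,.072,.075))):
        p=np.mean([prof(r) for r in rs],0);p=cv2.GaussianBlur(np.r_[p,p,p][:,None],(1,9),0)[720:1440,0]
        i=int(p.argmin());w=np.arange(i-14,i+15)%720;wt=np.clip(np.median(p)-p[w]-5,0,None)
        res[nm]=(t[i]+np.radians(.5)*(wt@np.arange(-14,15))/wt.sum())*180/np.pi,p.min(),np.median(p)
    return res
def bezel(c,z=.083):
    "dial centre from card (grey-beige) outline"
    hs=cv2.cvtColor(c["color"],cv2.COLOR_RGB2HSV)
E
python3 - <<'E'
from h import *
for n in("top","scene"):
    c=pickle.load(open(f"pics/{n}0.pkl","rb"));P=pts(c);hs=cv2.cvtColor(c["color"],cv2.COLOR_RGB2HSV)
    x,y,z=np.moveaxis(P,-1,0)
    roi=((np.hypot(x-.515,y+.11)<.045))
    white=(hs[...,2]>190)&(hs[...,1]<30)&roi
    v,u=np.nonzero(white);print(n,"cap px",u.mean(),v.mean(),len(u),"xy@.114",ray(c,u.mean(),v.mean(),.114))
    bz=((hs[...,2]>205)&(hs[...,1]<30)&(np.hypot(x-.515,y+.11)<.11)&(np.hypot(x-.515,y+.11)>.07)&(y<-.03))
    vv,uu=np.nonzero(bz);Q=np.array([ray(c,a,b,.085) for a,b in zip(uu,vv)])
    A=np.c_[2*Q[:,:2],np.ones(len(Q))];s=np.linalg.lstsq(A,(Q[:,:2]**2).sum(1),rcond=None)[0]
    print("bezel c",s[:2],"r",np.sqrt(s[2]+s[0]**2+s[1]**2),len(Q),"z",np.median(z[bz]))
    for K in(s[:2],ray(c,u.mean(),v.mean(),.114)[:2]):print(dial(c,K))
    m=(hs[...,1]>90)&(abs(hs[...,0].astype(int)-10)<12)&(z>.18)&(z<.24)&(x>.35)&(x<.7)&(abs(y)<.3)
    v,u=np.nonzero(m);(cu,cv),(w,h),a=cv2.minAreaRect(np.c_[u,v].astype(np.float32));print("handle",ray(c,cu,cv,.205),ray(c,u.mean(),v.mean(),.207),P[m].mean(0))
E
```

```text
top cap px 309.35483870967744 207.5 62 xy@.114 [ 0.51619442 -0.10838981  0.114     ]
bezel c [ 0.51591729 -0.10863638] r 0.0847562331901001 171 z 0.08129270179880299
{'ptr': (np.float64(185.17984726723475), np.float32(109.165504), np.float32(162.16487)), 'mark': (np.float64(274.843708915008), np.float32(79.10029), np.float32(155.24406))}
{'ptr': (np.float64(185.44210328493702), np.float32(108.63324), np.float32(162.1535)), 'mark': (np.float64(274.6139356974479), np.float32(79.52991), np.float32(155.32657))}
handle [0.48232218 0.10828414 0.205     ] [0.48355977 0.1084411  0.207     ] [0.4829829  0.10820082 0.21158758]
scene cap px 245.33928571428572 245.0 56 xy@.114 [ 0.51615472 -0.11100176  0.114     ]
bezel c [ 0.51896879 -0.11207246] r 0.08437070104847195 153 z 0.0810446426758451
{'ptr': (np.float64(184.86091078527735), np.float32(95.46759), np.float32(147.15823)), 'mark': (np.float64(275.9794846154559), np.float32(74.44689), np.float32(141.52264))}
{'ptr': (np.float64(186.64027133144495), np.float32(96.1345), np.float32(147.12714)), 'mark': (np.float64(278.1026064707034), np.float32(79.23003), np.float32(141.1888))}
handle [0.4807351  0.10420889 0.205     ] [0.48353076 0.10367513 0.207     ] [0.48445222 0.10221781 0.20942498]
```

Request:
send_rows(
  steps=[
    {"dz":1,"fingers":1},
    {"dz":1,"fingers":1},
    {"dz":1,"fingers":1},
    {"dy":-0.95,"dx":0.4,"fingers":1},
    {"dy":-0.95,"dx":0.4,"fingers":1},
    {"dy":-0.95,"dx":0.4,"fingers":1},
    {"dy":-0.95,"dx":0.4,"fingers":1},
    {"dy":-0.95,"dx":0.4,"fingers":1},
    {"dy":-0.95,"dx":0.4,"fingers":1},
    {"dy":-0.95,"dx":0.4,"fingers":1},
    {"dy":-0.95,"dx":0.4,"fingers":1},
    {"dy":-0.95,"dx":0.4,"fingers":1},
    {"dy":-0.95,"dx":0.4,"fingers":1},
    {"dy":-0.95,"dx":0.4,"fingers":1},
    {"dy":-0.95,"dx":0.4,"fingers":1},
    {"dy":-0.95,"dx":0.4,"fingers":1},
    {"dy":-0.95,"dx":0.4,"fingers":1},
    {"dy":-0.95,"dx":0.4,"fingers":1},
    {"dy":-0.95,"dx":0.4,"fingers":1},
    {"dy":-0.95,"dx":0.4,"fingers":1},
  ],
)

```text
validation failed for argument at $.st...
```

```bash
python3 -c "
from station import *
s=read_state();print(s['tcp_pos'],s['orientation'],s['joint_pos'],s['wrist_force'])"
```

```text
[0.25744877 0.5690343  0.2400115 ] [-3.14018094e+00  1.17259459e-04  2.71672981e+00] [-1.24859028  0.4351672   0.02496307  1.57401428 -0.01160862  1.13397275
 -0.07509328] [ 0.83487514 -0.01743892 -0.67337847]
```

Request:
send_rows(
  steps=[
    {"ax":0,"ay":0,"az":0,"dx":0,"dy":0,"dz":1,"fingers":1},
    {"ax":0,"ay":0,"az":0,"dx":0,"dy":0,"dz":1,"fingers":1},
    {"ax":0,"ay":0,"az":0,"dx":0,"dy":0,"dz":1,"fingers":1},
    {"ax":0,"ay":0,"az":0,"dx":0.4,"dy":-0.95,"dz":0,"fingers":1},
    {"ax":0,"ay":0,"az":0,"dx":0.4,"dy":-0.95,"dz":0,"fingers":1},
    {"ax":0,"ay":0,"az":0,"dx":0.4,"dy":-0.95,"dz":0,"fingers":1},
    {"ax":0,"ay":0,"az":0,"dx":0.4,"dy":-0.95,"dz":0,"fingers":1},
    {"ax":0,"ay":0,"az":0,"dx":0.4,"dy":-0.95,"dz":0,"fingers":1},
    {"ax":0,"ay":0,"az":0,"dx":0.4,"dy":-0.95,"dz":0,"fingers":1},
    {"ax":0,"ay":0,"az":0,"dx":0.4,"dy":-0.95,"dz":0,"fingers":1},
    {"ax":0,"ay":0,"az":0,"dx":0.4,"dy":-0.95,"dz":0,"fingers":1},
    {"ax":0,"ay":0,"az":0,"dx":0.4,"dy":-0.95,"dz":0,"fingers":1},
    {"ax":0,"ay":0,"az":0,"dx":0.4,"dy":-0.95,"dz":0,"fingers":1},
  ],
)

```text
time_s: 1.72
tcp_pos: [0.3778, 0.2833, 0.3305]
orientation: [-3.141, -0.0, 2.717]
wrist_force: [0.6, 0.4, -0.3]
grip_width: 0.0917
gripper_force: 0.0
```

```bash
python3 -c "
from station import *
s=read_state();print(s['tcp_pos'],s['orientation'],s['joint_pos'],s['wrist_force'])"
```

```text
[0.37775153 0.28328469 0.33048416] [-3.14111067e+00 -2.02499596e-04  2.71668343e+00] [-0.90199875  0.10943151  0.16292954  1.79576031 -0.01873778  1.23841581
  0.41198429] [ 0.60074048  0.36864458 -0.33628108]
```

Request:
send_rows(
  steps=[
    {"ax":0,"ay":0,"az":0,"dx":0.33,"dy":-0.935,"dz":0,"fingers":1},
    {"ax":0,"ay":0,"az":0,"dx":0.33,"dy":-0.935,"dz":0,"fingers":1},
    {"ax":0,"ay":0,"az":0,"dx":0.33,"dy":-0.935,"dz":0,"fingers":1},
    {"ax":0,"ay":0,"az":0,"dx":0.33,"dy":-0.935,"dz":0,"fingers":1},
    {"ax":0,"ay":0,"az":0,"dx":0.33,"dy":-0.935,"dz":0,"fingers":1},
    {"ax":0,"ay":0,"az":0,"dx":0.33,"dy":-0.935,"dz":0,"fingers":1},
    {"ax":0,"ay":0,"az":0,"dx":0.33,"dy":-0.935,"dz":0,"fingers":1},
    {"ax":0,"ay":0,"az":0,"dx":0.33,"dy":-0.935,"dz":0,"fingers":1},
    {"ax":0,"ay":0,"az":0,"dx":0.33,"dy":-0.935,"dz":0,"fingers":1},
    {"ax":0,"ay":0,"az":0,"dx":0.33,"dy":-0.935,"dz":0,"fingers":1},
    {"ax":0,"ay":0,"az":0,"dx":0.33,"dy":-0.935,"dz":0,"fingers":1},
    {"ax":0,"ay":0,"az":0,"dx":0.33,"dy":-0.935,"dz":0,"fingers":1},
    {"ax":0,"ay":0,"az":0,"dx":0.33,"dy":-0.935,"dz":0,"fingers":1},
    {"ax":0,"ay":0,"az":0,"dx":0.33,"dy":-0.935,"dz":0,"fingers":1},
    {"ax":0,"ay":0,"az":0,"dx":0,"dy":0,"dz":-1,"fingers":1},
    {"ax":0,"ay":0,"az":0,"dx":0,"dy":0,"dz":-1,"fingers":1},
    {"ax":0,"ay":0,"az":0,"dx":0,"dy":0,"dz":-1,"fingers":1},
    {"ax":0,"ay":0,"az":0,"dx":0,"dy":0,"dz":-1,"fingers":1},
    {"ax":0,"ay":0,"az":0,"dx":0,"dy":0,"dz":0,"fingers":1},
  ],
)

```text
time_s: 4.1
tcp_pos: [0.5146, -0.1079, 0.2089]
orientation: [-3.14, -0.004, 2.717]
wrist_force: [0.2, -0.7, 0.0]
grip_width: 0.0917
gripper_force: 0.0
```

Run:
```python
from station import *
from h import *
from scipy.spatial.transform import Rotation as R
s=read_state();c=camera("wrist");pickle.dump((s,c),open("pics/w1.pkl","wb"))
print(s['tcp_pos'],s['joint_pos'])
cv2.imwrite("pics/w1.png",c["color"][:,:,::-1])
# where should the knob top show, and where is it by pixel
T=c["T_tool_cam"];W=np.eye(4);W[:3,:3]=R.from_euler("xyz",s["orientation"]).as_matrix();W[:3,3]=s["tcp_pos"];M=W@T
def pf(p):
    q=np.linalg.inv(M)@np.r_[p,1];th=np.arctan2(np.hypot(q[0],q[1]),q[2]);f=np.hypot(q[0],q[1]);return c["cx"]+c["fx"]*th*q[0]/f,c["cy"]+c["fy"]*th*q[1]/f
print("knob top exp",pf([.5165,-.1095,.114]),"dial",pf([.5165,-.1095,.081]),"handle",pf([.482,.106,.214]))
```

```text
[ 0.51459784 -0.10789999  0.20890515] [-0.28648582  0.32419112  0.50885494  1.88349401 -0.18635636  0.98535901
  1.45031663]
knob top exp (np.float64(277.54872849206987), np.float64(215.63115553232888)) dial (np.float64(277.71336814822354), np.float64(205.1205165754754)) handle (np.float64(581.1757125361421), np.float64(64.86098789874822))
```

View pics/w1.png

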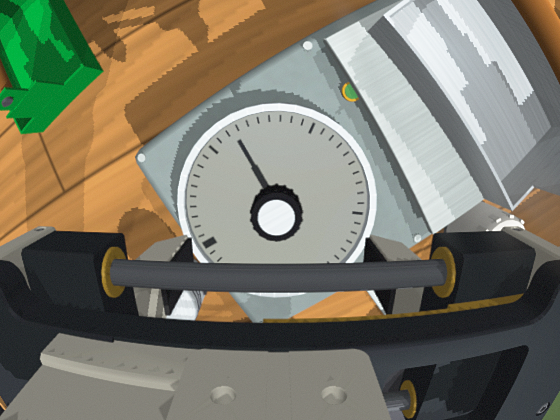

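The wrist view shows the knob cap at (276,216), against (277.5,215.6) expected. The pointer is at (239,140) and the zero mark at (209,241). Now I'll descend and grip.

Request:
send_rows(
  steps=[
    {"ax":0,"ay":0,"az":0,"dx":0.05,"dy":-0.03,"dz":-0.7,"fingers":1},
    {"ax":0,"ay":0,"az":0,"dx":0,"dy":0,"dz":-0.7,"fingers":1},
    {"ax":0,"ay":0,"az":0,"dx":0,"dy":0,"dz":-0.7,"fingers":1},
    {"ax":0,"ay":0,"az":0,"dx":0,"dy":0,"dz":-0.7,"fingers":1},
    {"ax":0,"ay":0,"az":0,"dx":0,"dy":0,"dz":-0.7,"fingers":1},
    {"ax":0,"ay":0,"az":0,"dx":0,"dy":0,"dz":0,"fingers":1},
    {"ax":0,"ay":0,"az":0,"dx":0,"dy":0,"dz":0,"fingers":1},
    {"ax":0,"ay":0,"az":0,"dx":0,"dy":0,"dz":0,"fingers":0.45},
    {"ax":0,"ay":0,"az":0,"dx":0,"dy":0,"dz":0,"fingers":0.3},
    {"ax":0,"ay":0,"az":0,"dx":0,"dy":0,"dz":0,"fingers":0.3},
    {"ax":0,"ay":0,"az":0,"dx":0,"dy":0,"dz":0,"fingers":0.3},
    {"ax":0,"ay":0,"az":0,"dx":0,"dy":0,"dz":0,"fingers":0.3},
  ],
)

```text
time_s: 5.65
tcp_pos: [0.5177, -0.1091, 0.1057]
orientation: [3.142, -0.0, 2.717]
wrist_force: [-0.2, -1.1, -0.3]
grip_width: 0.0465
gripper_force: 0.0
```

Request:
send_rows(
  steps=[
    {"ax":0,"ay":0,"az":0,"dx":0,"dy":0,"dz":0,"fingers":0.3},
    {"ax":0,"ay":0,"az":0,"dx":0,"dy":0,"dz":0,"fingers":0.3},
    {"ax":0,"ay":0,"az":0,"dx":0,"dy":0,"dz":0,"fingers":0.3},
    {"ax":0,"ay":0,"az":0,"dx":0,"dy":0,"dz":0,"fingers":0.3},
  ],
)

```text
time_s: 6.15
tcp_pos: [0.5169, -0.1109, 0.1057]
orientation: [-3.14, -0.0, 2.715]
wrist_force: [-3.6, -5.4, 1.6]
grip_width: 0.0394
gripper_force: 30.0
```

Request:
send_rows(
  steps=[
    {"ax":0,"ay":0,"az":-0.5,"dx":0,"dy":0,"dz":0,"fingers":0.3},
    {"ax":0,"ay":0,"az":-1,"dx":0,"dy":0,"dz":0,"fingers":0.3},
    {"ax":0,"ay":0,"az":-1,"dx":0,"dy":0,"dz":0,"fingers":0.3},
    {"ax":0,"ay":0,"az":-1,"dx":0,"dy":0,"dz":0,"fingers":0.3},
    {"ax":0,"ay":0,"az":-1,"dx":0,"dy":0,"dz":0,"fingers":0.3},
    {"ax":0,"ay":0,"az":-1,"dx":0,"dy":0,"dz":0,"fingers":0.3},
    {"ax":0,"ay":0,"az":-1,"dx":0,"dy":0,"dz":0,"fingers":0.3},
    {"ax":0,"ay":0,"az":-1,"dx":0,"dy":0,"dz":0,"fingers":0.3},
    {"ax":0,"ay":0,"az":-1,"dx":0,"dy":0,"dz":0,"fingers":0.3},
    {"ax":0,"ay":0,"az":-1,"dx":0,"dy":0,"dz":0,"fingers":0.3},
    {"ax":0,"ay":0,"az":-1,"dx":0,"dy":0,"dz":0,"fingers":0.3},
    {"ax":0,"ay":0,"az":-1,"dx":0,"dy":0,"dz":0,"fingers":0.3},
    {"ax":0,"ay":0,"az":-1,"dx":0,"dy":0,"dz":0,"fingers":0.3},
    {"ax":0,"ay":0,"az":-1,"dx":0,"dy":0,"dz":0,"fingers":0.3},
    {"ax":0,"ay":0,"az":-1,"dx":0,"dy":0,"dz":0,"fingers":0.3},
    {"ax":0,"ay":0,"az":-1,"dx":0,"dy":0,"dz":0,"fingers":0.3},
    {"ax":0,"ay":0,"az":-1,"dx":0,"dy":0,"dz":0,"fingers":0.3},
    {"ax":0,"ay":0,"az":-0.5,"dx":0,"dy":0,"dz":0,"fingers":0.3},
    {"ax":0,"ay":0,"az":0,"dx":0,"dy":0,"dz":0,"fingers":0.3},
    {"ax":0,"ay":0,"az":0,"dx":0,"dy":0,"dz":0,"fingers":0.3},
  ],
)

```text
time_s: 8.65
tcp_pos: [0.5161, -0.1113, 0.1057]
orientation: [-3.14, 0.003, 1.231]
wrist_force: [-7.0, -6.2, 3.3]
grip_width: 0.0393
gripper_force: 30.0
```

```bash
cat >> h.py <<'E'
from scipy.spatial.transform import Rotation as R
def unwarp(s,c,K,zc=.079,n=440,span=.22):
    "wrist fisheye resampled on plane z=zc; image up=+x world, right=-y; 2 px/mm"
    W=np.eye(4);W[:3,:3]=R.from_euler("xyz",s["orientation"]).as_matrix();W[:3,3]=s["tcp_pos"];M=np.linalg.inv(W@c["T_tool_cam"])
    j,i=np.meshgrid(np.arange(n),np.arange(n));X=K[0]+(n/2-i)*span/n;Y=K[1]+(n/2-j)*span/n
    q=np.stack([X,Y,np.full_like(X,zc)],-1)@M[:3,:3].T+M[:3,3];r=np.hypot(q[...,0],q[...,1]);th=np.arctan2(r,q[...,2])
    return cv2.remap(c["color"],(c["cx"]+c["fx"]*th*q[...,0]/r).astype(np.float32),(c["cy"]+c["fy"]*th*q[...,1]/r).astype(np.float32),1)
E
python3 - <<'E'
from station import *
from h import *
s=read_state();c=camera("wrist");pickle.dump((s,c),open("pics/w2.pkl","wb"))
print(s['tcp_pos'],s['orientation'],s['joint_pos'],s["torque"])
A=unwarp(s,c,(.5168,-.1108));b=cv2.resize(c["color"],(440,330))
o=np.zeros((440,800,3),np.uint8);o[:,:440]=A;o[:270,440:]=cv2.resize(b,(360,270));cv2.imwrite("pics/w2.png",o[:,:,::-1])
E
```

```text
[ 0.51606304 -0.1112706   0.10566028] [-3.14033605e+00  2.74843942e-03  1.23103869e+00] [-0.49726408  0.56786188  0.87150335  2.00860045 -0.58440442  0.83548467
  0.36780358] [-1.54150741  1.31845155 -0.03962902]
```

View pics/w2.png

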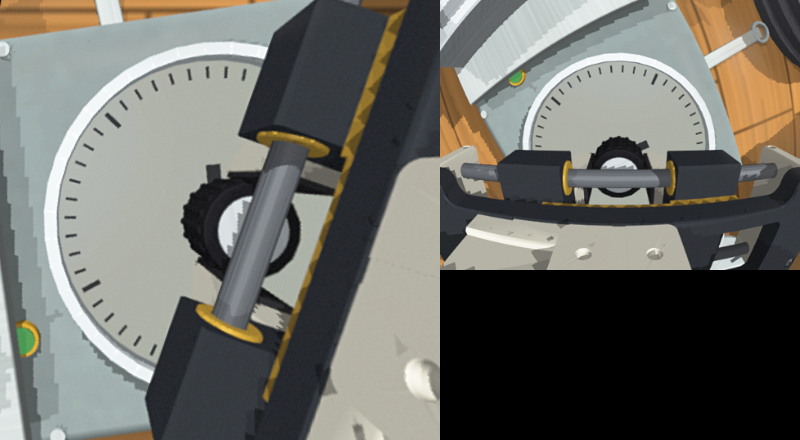

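The gripper hides the mark and pointer in the wrist view. I'll measure the difference in the earlier wrist image and in the fixed cameras now.

```bash
cat >> h.py <<'E'
def dialw(s,c,K):
    A=unwarp(s,c,K);f=dict(color=A)
    g=globals();old=g["proj"]
    g["proj"]=lambda c,p:np.array([220-(p[1]-K[1])*2000,220-(p[0]-K[0])*2000])
    r=dial(f,K);g["proj"]=old;return r
E
python3 - <<'E'
from station import *
from h import *
s,c=pickle.load(open("pics/w1.pkl","rb"))
for K in((.5168,-.1108),(.5155,-.110),(.518,-.110)):
    r=dialw(s,c,K);print("w1",[float(round(r[k][0],2)) for k in r],round(float(r["mark"][0]-r["ptr"][0]),2))
o=[]
for n,K in(("top",(.516,-.1085)),("scene",(.5175,-.1115))):
    c=camera(n);pickle.dump(c,open(f"pics/{n}1.pkl","wb"));r=dial(c,K);print(n,r)
    u,v=proj(c,np.array([.49,-.11,.08])).astype(int);o.append(cv2.resize(c["color"][v-35:v+35,u-35:u+35],(400,400),interpolation=2))
cv2.imwrite("pics/fix1.png",np.hstack(o)[:,:,::-1])
E
```

```text
w1 [184.95, 274.96] 90.0
w1 [186.03, 275.94] 89.91
w1 [185.8, 274.0] 88.2
top {'ptr': (np.float64(166.53863222064015), np.float32(43.027817), np.float32(75.54726)), 'mark': (np.float64(143.5405979087501), np.float32(37.07428), np.float32(89.51702))}
scene {'ptr': (np.float64(159.95357048524986), np.float32(37.64151), np.float32(146.58636)), 'mark': (np.float64(162.71118657211542), np.float32(42.31926), np.float32(148.73738))}
```

View pics/fix1.png

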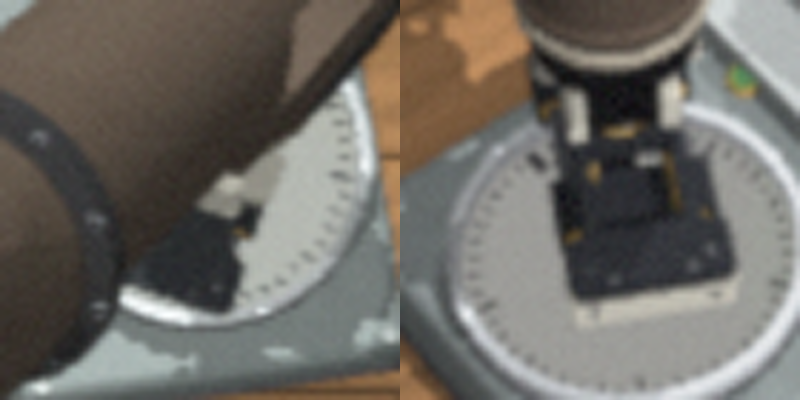

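The mark is visible in the scene panel at (538,160). Three estimates give about 90° in total, so I'll turn the last 5°, release, rise and check.

Request:
send_rows(
  steps=[
    {"ax":0,"ay":0,"az":-0.5,"dx":0,"dy":0,"dz":0,"fingers":0.3},
    {"ax":0,"ay":0,"az":-0.5,"dx":0,"dy":0,"dz":0,"fingers":0.3},
    {"ax":0,"ay":0,"az":0,"dx":0,"dy":0,"dz":0,"fingers":0.3},
    {"ax":0,"ay":0,"az":0,"dx":0,"dy":0,"dz":0,"fingers":0.3},
    {"ax":0,"ay":0,"az":0,"dx":0,"dy":0,"dz":0,"fingers":1},
    {"ax":0,"ay":0,"az":0,"dx":0,"dy":0,"dz":0,"fingers":1},
    {"ax":0,"ay":0,"az":0,"dx":0,"dy":0,"dz":0,"fingers":1},
    {"ax":0,"ay":0,"az":0,"dx":0,"dy":0,"dz":0,"fingers":1},
    {"ax":0,"ay":0,"az":0,"dx":0,"dy":0,"dz":0,"fingers":1},
    {"ax":0,"ay":0,"az":0,"dx":0,"dy":0,"dz":0.8,"fingers":1},
    {"ax":0,"ay":0,"az":0,"dx":0,"dy":0,"dz":1,"fingers":1},
    {"ax":0,"ay":0,"az":0,"dx":0,"dy":0,"dz":1,"fingers":1},
    {"ax":0,"ay":0,"az":0,"dx":0,"dy":0,"dz":1,"fingers":1},
    {"ax":0,"ay":0,"az":0,"dx":0,"dy":0,"dz":1,"fingers":1},
    {"ax":0,"ay":0,"az":0,"dx":0,"dy":0,"dz":1,"fingers":1},
    {"ax":0,"ay":0,"az":0,"dx":0,"dy":0,"dz":1,"fingers":1},
    {"ax":0,"ay":0,"az":0,"dx":0,"dy":0,"dz":0,"fingers":1},
    {"ax":0,"ay":0,"az":0,"dx":0,"dy":0,"dz":0,"fingers":1},
  ],
)

```text
time_s: 11.05
tcp_pos: [0.5174, -0.1088, 0.3091]
orientation: [-3.141, -0.0, 1.146]
wrist_force: [0.6, 0.7, -0.1]
grip_width: 0.0917
gripper_force: 0.0
```

Run:
```python
from station import *
from h import *
s=read_state();c=camera("wrist");pickle.dump((s,c),open("pics/w3.pkl","wb"))
print(s['tcp_pos'],s['orientation'],s['joint_pos'])
for K in((.5168,-.1108),(.5155,-.110)):
    r=dialw(s,c,K);print("w",r,r["mark"][0]-r["ptr"][0])
A=unwarp(s,c,(.5168,-.1108))
o=np.zeros((440,800,3),np.uint8);o[:,:440]=A;o[:270,440:]=cv2.resize(c["color"],(360,270));cv2.imwrite("pics/w3.png",o[:,:,::-1])
```

```text
[ 0.51740947 -0.1088096   0.30910948] [-3.14084772e+00 -1.72805185e-04  1.14617851e+00] [-0.71985203  0.34633402  1.12735012  1.75823397 -0.32950206  1.24754146
  0.06714289]
w {'ptr': (np.float64(184.76789957765854), np.float32(60.033653), np.float32(171.53275)), 'mark': (np.float64(185.0785394439642), np.float32(49.932995), np.float32(165.70282))} 0.31063986630564955
w {'ptr': (np.float64(185.85464157209626), np.float32(60.564285), np.float32(171.61374)), 'mark': (np.float64(185.96253868130353), np.float32(62.914062), np.float32(166.21841))} 0.10789710920727202
```

View pics/w3.png

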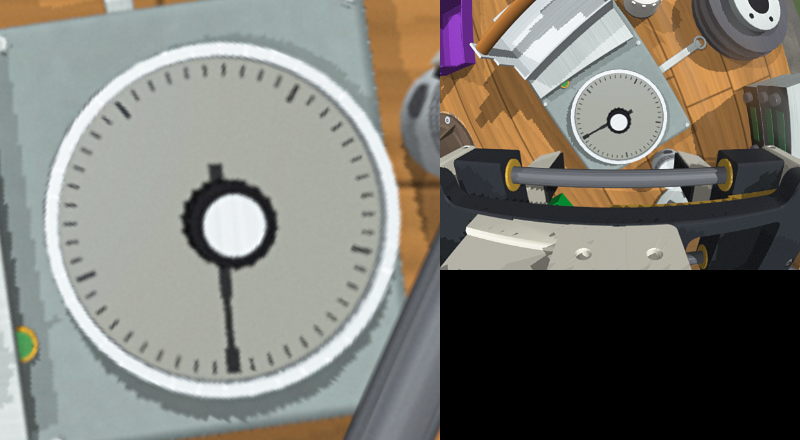

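The zero mark sits at the pointer tip, at (233,362) in the rectified view, with about 0.3° of error. Next I'll move over the handle and align with it.

Request:
send_rows(
  steps=[
    {"ax":0,"ay":0,"az":-0.974,"dx":-0.118,"dy":0.714,"dz":0,"fingers":1},
    {"ax":0,"ay":0,"az":-0.974,"dx":-0.118,"dy":0.714,"dz":0,"fingers":1},
    {"ax":0,"ay":0,"az":-0.974,"dx":-0.118,"dy":0.714,"dz":0,"fingers":1},
    {"ax":0,"ay":0,"az":-0.974,"dx":-0.118,"dy":0.714,"dz":0,"fingers":1},
    {"ax":0,"ay":0,"az":-0.974,"dx":-0.118,"dy":0.714,"dz":0,"fingers":1},
    {"ax":0,"ay":0,"az":-0.974,"dx":-0.118,"dy":0.714,"dz":0,"fingers":1},
    {"ax":0,"ay":0,"az":-0.974,"dx":-0.118,"dy":0.714,"dz":0,"fingers":1},
    {"ax":0,"ay":0,"az":-0.974,"dx":-0.118,"dy":0.714,"dz":0,"fingers":1},
    {"ax":0,"ay":0,"az":-0.974,"dx":-0.118,"dy":0.714,"dz":0,"fingers":1},
    {"ax":0,"ay":0,"az":-0.974,"dx":-0.118,"dy":0.714,"dz":0,"fingers":1},
    {"ax":0,"ay":0,"az":0,"dx":0,"dy":0,"dz":0,"fingers":1},
    {"ax":0,"ay":0,"az":0,"dx":0,"dy":0,"dz":0,"fingers":1},
  ],
)

```text
time_s: 12.6
tcp_pos: [0.4821, 0.1042, 0.3094]
orientation: [3.141, 0.001, 0.297]
wrist_force: [1.0, 0.3, 0.7]
grip_width: 0.0918
gripper_force: 0.0
```

Run:
```python
from station import *
from h import *
s=read_state();c=camera("wrist");pickle.dump((s,c),open("pics/w4.pkl","wb"))
print(s['tcp_pos'],s['orientation'],s['joint_pos'])
A=unwarp(s,c,(.482,.106),zc=.208,n=400,span=.2)
h=cv2.cvtColor(A,cv2.COLOR_RGB2HSV);m=((h[...,1]>110)&(abs(h[...,0].astype(int)-10)<10)).astype(np.uint8)
n,l,st,ce=cv2.connectedComponentsWithStats(m);i=l[200,200];print(i,st[i])
v,u=np.nonzero(l==i);X=.482+(200-v)*.0005;Y=.106+(200-u)*.0005
print(X.mean(),Y.mean(),X.min(),X.max(),Y.min(),Y.max());e=np.linalg.eigh(np.cov(X,Y))[1][:,1];print(np.degrees(np.arctan2(e[1],e[0])))
o=np.zeros((400,800,3),np.uint8);o[:,:400]=A;o[:270,400:760]=cv2.resize(c["color"],(360,270));cv2.imwrite("pics/w4.png",o[:,:,::-1])
```

```text
[0.48212323 0.10418215 0.30936776] [3.14101622e+00 7.37681861e-04 2.96978325e-01] [-1.30236598  0.308561    1.28935268  1.83811984 -0.3137058   1.23175697
 -1.19235661]
2 [  129    19   118   271 11031]
0.5056925482730487 0.11249292901822137 0.4375 0.5725 0.08299999999999999 0.14150000000000001
-162.98011856176984
```

View pics/w4.png

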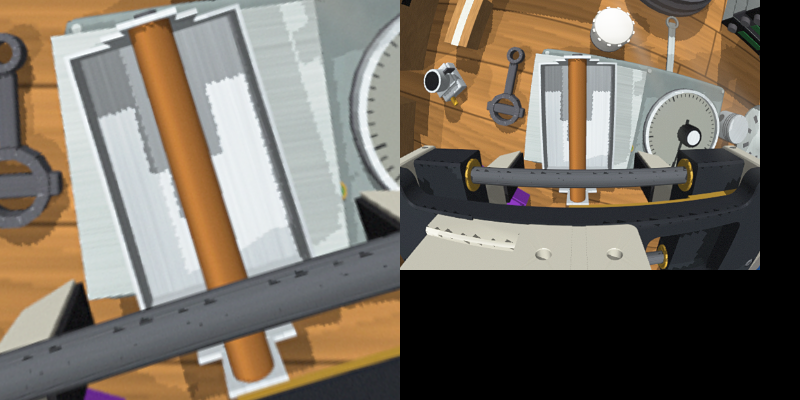

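The handle lies on TCP within 1 mm, with its axis at 17.0°, matching the tool yaw. Joint 3 is near its limit, so I'll descend in small steps.

Request:
send_rows(
  steps=[
    {"ax":0,"ay":0,"az":0,"dx":0,"dy":0.03,"dz":-0.5,"fingers":1},
    {"ax":0,"ay":0,"az":0,"dx":0,"dy":0,"dz":-0.5,"fingers":1},
    {"ax":0,"ay":0,"az":0,"dx":0,"dy":0,"dz":0,"fingers":1},
  ],
)

```text
time_s: 13.02
tcp_pos: [0.4813, 0.1055, 0.2782]
orientation: [3.141, 0.003, 0.295]
wrist_force: [-0.6, 0.4, 0.5]
grip_width: 0.0919
gripper_force: 0.0
```

```bash
python3 -c "
from station import *
s=read_state();print(s['tcp_pos'],s['orientation'],s['joint_pos'])"
```

```text
[0.48134083 0.10554405 0.27821109] [3.14127865e+00 2.71672610e-03 2.95252590e-01] [-1.26375044  0.34164512  1.25266574  1.88762855 -0.35191362  1.1691273
 -1.16130676]
```

Request:
send_rows(
  steps=[
    {"ax":0,"ay":0,"az":0,"dx":0,"dy":0,"dz":-0.67,"fingers":1},
    {"ax":0,"ay":0,"az":0,"dx":0,"dy":0,"dz":-0.67,"fingers":1},
    {"ax":0,"ay":0,"az":0,"dx":0,"dy":0,"dz":-0.67,"fingers":1},
    {"ax":0,"ay":0,"az":0,"dx":0,"dy":0,"dz":-0.67,"fingers":1},
    {"ax":0,"ay":0,"az":0,"dx":0,"dy":0,"dz":0,"fingers":1},
    {"ax":0,"ay":0,"az":0,"dx":0,"dy":0,"dz":0,"fingers":0.5},
    {"ax":0,"ay":0,"az":0,"dx":0,"dy":0,"dz":0,"fingers":0.5},
    {"ax":0,"ay":0,"az":0,"dx":0,"dy":0,"dz":0,"fingers":0.5},
    {"ax":0,"ay":0,"az":0,"dx":0,"dy":0,"dz":0,"fingers":0.3},
    {"ax":0,"ay":0,"az":0,"dx":0,"dy":0,"dz":0,"fingers":0.3},
    {"ax":0,"ay":0,"az":0,"dx":0,"dy":0,"dz":0,"fingers":0.1},
    {"ax":0,"ay":0,"az":0,"dx":0,"dy":0,"dz":0,"fingers":0.1},
    {"ax":0,"ay":0,"az":0,"dx":0,"dy":0,"dz":0,"fingers":0.1},
    {"ax":0,"ay":0,"az":0,"dx":0,"dy":0,"dz":0,"fingers":0.1},
    {"ax":0,"ay":0,"az":0,"dx":0,"dy":0,"dz":0,"fingers":0.1},
  ],
)

```text
time_s: 14.9
tcp_pos: [0.4823, 0.1061, 0.1993]
orientation: [-3.141, 0.0, 0.296]
wrist_force: [-0.8, 0.9, -0.1]
grip_width: 0.021
gripper_force: 30.0
```

Request:
send_rows(
  steps=[
    {"ax":0,"ay":0,"az":0,"dx":0,"dy":0,"dz":0,"fingers":0.1},
    {"ax":0,"ay":0,"az":0,"dx":0,"dy":0,"dz":0.2,"fingers":0.1},
    {"ax":0,"ay":0,"az":0,"dx":0,"dy":0,"dz":0.4,"fingers":0.1},
    {"ax":0,"ay":0,"az":0,"dx":0,"dy":0,"dz":0.4,"fingers":0.1},
    {"ax":0,"ay":0,"az":0,"dx":0,"dy":0,"dz":0.4,"fingers":0.1},
    {"ax":0,"ay":0,"az":0,"dx":0,"dy":0,"dz":0.4,"fingers":0.1},
    {"ax":0,"ay":0,"az":0,"dx":0,"dy":0,"dz":0.4,"fingers":0.1},
    {"ax":0,"ay":0,"az":0,"dx":0,"dy":0,"dz":0.4,"fingers":0.1},
    {"ax":0,"ay":0,"az":0,"dx":0,"dy":0,"dz":0.4,"fingers":0.1},
    {"ax":0,"ay":0,"az":0,"dx":0,"dy":0,"dz":0.3,"fingers":0.1},
    {"ax":0,"ay":0,"az":0,"dx":0,"dy":0,"dz":0.1,"fingers":0.1},
    {"ax":0,"ay":0,"az":0,"dx":0,"dy":0,"dz":0,"fingers":0.1},
    {"ax":0,"ay":0,"az":0,"dx":0,"dy":0,"dz":0,"fingers":0.1},
    {"ax":0,"ay":0,"az":0,"dx":0,"dy":0,"dz":0,"fingers":0.1},
    {"ax":0,"ay":0,"az":0,"dx":0,"dy":0,"dz":0,"fingers":0.1},
    {"ax":0,"ay":0,"az":0,"dx":0,"dy":0,"dz":0,"fingers":0.1},
    {"ax":0,"ay":0,"az":0,"dx":0,"dy":0,"dz":0,"fingers":0.1},
    {"ax":0,"ay":0,"az":0,"dx":0,"dy":0,"dz":0,"fingers":0.1},
  ],
)

```text
time_s: 17.15
tcp_pos: [0.4823, 0.106, 0.3013]
orientation: [3.142, 0.0, 0.296]
wrist_force: [0.7, 0.2, -4.7]
grip_width: 0.0214
gripper_force: 30.0
```

Run:
```python
from station import *
from h import *
s=read_state();print(s['tcp_pos'],s['orientation'],s['joint_pos'],abs(s['qvel']).max(),s['wrist_force'],s['torque'])
c=camera("wrist");b=camera("scene")
K=(.5168,-.1108);A=unwarp(s,c,K)
print(dialw(s,c,K),dial(b,(.5175,-.1115)))
o=np.zeros((440,800,3),np.uint8);o[:,:440]=A;o[:270,440:]=cv2.resize(b["color"][120:360,150:470],(360,270));o[270:,440:660]=cv2.resize(c["color"],(220,170));cv2.imwrite("pics/w5.png",o[:,:,::-1])
```

```text
[0.48230804 0.10596616 0.30134705] [3.14157183e+00 2.74083681e-05 2.95975149e-01] [-1.27899483  0.3013503   1.24642424  1.85010406 -0.30553648  1.20875815
 -1.21032027] 0.0013421215066915322 [ 0.74283854  0.19697546 -4.70003547] [-0.08975768  0.20784713  0.0380845 ]
{'ptr': (np.float64(218.49131427319483), np.float32(76.593544), np.float32(190.60278)), 'mark': (np.float64(161.95646505845792), np.float32(44.12034), np.float32(181.08469))} {'ptr': (np.float64(221.47731567294215), np.float32(100.64068), np.float32(150.41135)), 'mark': (np.float64(186.89012599075684), np.float32(80.140945), np.float32(144.65112))}
```

View pics/w5.png

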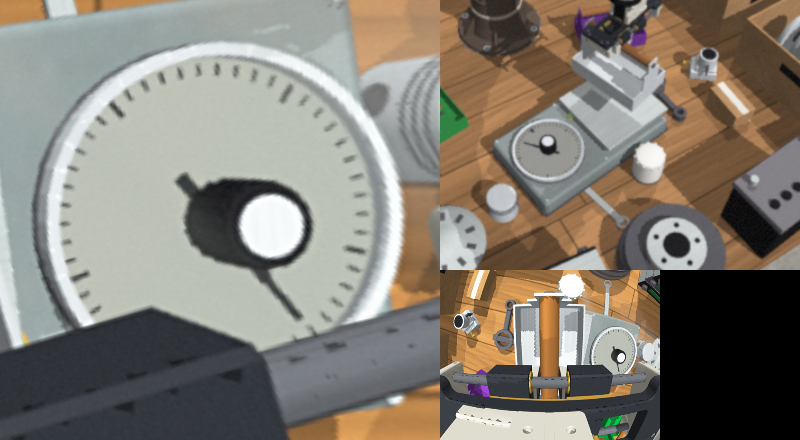

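The tray is held level about 10 cm above the plate. The wrist carries 4.7 N and nothing is moving. The pointer has swung about 35° with the load off, while the zero mark stays near 186°. The spares are in place, so I'm handing in.

```bash
python3 -c "
from station import *
print(close_job())"
```

```text
the job is handed in; nothing more can be done
None
```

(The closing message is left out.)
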